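# Stack a varnished rail on spacer sticks to dry

### The arm

A 7-joint arm with a two-finger parallel gripper is mounted at the origin on the work surface. World frame = base frame: x ahead of the robot, y to its left, z up, the work surface at z = 0. Lengths are in m, angles in rad, forces in N, time in s.
With the tool pointing down it reaches from about 0.4 to 0.85 m from the base axis. Payload 4.5 kg.
Tool frame: the origin (TCP) lies midway between the tips of the shut fingers; the grasp point (between the pads) lies 19 mm behind it; z points along the fingers, y is the line along which they close (so a half turn about z gives the same grasp; the last joint's range is limited). The gripper opens to 88 mm and grips with 3 to 60 N. Pads are 18 mm wide; open, the fingers measure 123 mm over their backs; the gripper's body (75 mm by 187 mm) begins 45 mm behind the grasp point.
Start: joints at [-1.192, 0.689, -0.195, 1.565, 0.157, 0.902, -0.215], TCP at [0.211, 0.588, 0.239] pointing down, gripper open.
Joint ranges: [-3.01, 3.01], [-0.46, 2.08], [-1.47, 1.51], [0.13, 2.56], [-1, 4.14], [0.04, 2.09], [-2.66, 2.66]. Speed limits (rad/s): [2.57, 2.57, 3.14, 3.14, 3.14, 3.14, 3.14].

### API

Orientations are given as a unit quaternion [x, y, z, w].
In Python, from plant import r gives the robot as it stands.
- The arm moves only by the tool carry_out, never from a script. Its argument "plan" is a list of rows, each an object with "rot": the turn, a rotation vector about the tool's x, y, z in rad, a list of three; "xyz": the shift along the tool's x, y, z in m, a list of three; "grip": the closure in counts, from 0 (fully open) to 255 (shut). In form: [{"rot": [wx, wy, wz], "xyz": [dx, dy, dz], "grip": grip}, ...]. A call has 1 to 8 rows; each row is the pose to reach, as a shift and turn from the pose commanded when the call began, along the tool's axes at that moment; what a row does not reach only later rows make up. A row lasts 1/12 s, in which the tool goes at most 41.7 mm and 7.16 degrees, less where a joint would pass 70% of its speed; a pose out of reach is approached as far as the arm can. A call with a gripper value outside its range is refused whole. The fingers move at their own pace and stop on an object; "squeeze" is the grip in N (left out, the last holds). Time passes only in rows, so rows that repeat a pose let the fingers close. It gives the time, the measured TCP pose, the force, the opening and the grip force at its end, in the units of the state.
- r.get_state(): the state, without advancing time (a new reading comes with each control period).
- r.snapshot(name): name is "scene" or "side" or "wrist"; returns the picture (420x560x3 uint8, red, green, blue); there is no depth.
- r.camera_params(name): a dict with "fx", "fy", "cx", "cy" (pixels), "distortion" ([k1, k2, p1, p2, k3] as OpenCV has them; the pictures are not rectified), "position" and "attitude" of the camera in the world; the wrist camera has in their place "hand_eye" (4x4, takes a point from camera to tool coordinates, whose origin is the TCP and whose axes are the flange's). Camera axes: x right, y down, z forward; pixel columns grow to the right and rows downward; lengths in m; the calibration is good to about 2 mm. A picture is of the moment at which its call begins: read the wrist's pose just before it. camera_params takes no time and is no camera call.
- r.finish_job(): hands the job in; it is judged then, once.
The state is a dict: "clock": time; "q": joint angles; "qd": joint speeds; "joint_torque": joint torques, N m; "tool_pos": TCP position; "eef_rot": TCP orientation; "contact_force": force on the tool from outside, world axes, zero at the start; "moment": the same for the moment, N m; "opening": opening from 0.0 (shut) to 1.0 (fully open); "finger_force": force on a finger pad.
Only numpy, scipy, OpenCV 4.12 (cv2) and the standard library are available. Lean on these libraries where they do the work, as an engineer would, in place of code of your own. Each camera call takes 0.05 s, during which the arm holds its last target. There are 200 camera calls.

### The job

Three dark varnished rails lie side by side on the bench, with one spacer stick already lying across them on the pencil line nearest the robot; leave that stick where it is. Take the loose stick that matches it in length and thickness (not the short one, not the thick one) and lay it across all three rails on the bare pencil line at their far end. Then lay the loose fourth rail flat on the two sticks, straight above the middle rail with its ends level with the rails below, so that it rests clear of them.

Things in the scene. Friction and masses are not known exactly. Their poses are not given: they have to be found in the camera images.
- layer: Three dark rails side by side, fast to the bench, each 260 x 50 x 20 mm thick, 10 mm gaps. Origin on the bench under the middle rail's centre; x along the rails, away from the robot (within 15 degrees), y across, z up; tops at z = 20 mm. Pale pencil lines cross them at x = -85 mm (laid stick on it, within 6 mm) and x = +85 mm (bare: the new stick goes here, centred on the middle rail).
- laid_mid (a point): Centre of the pale wooden spacer stick that already lies loose across the three rails, 170 x 16 x 16 mm; its x runs along its length.
- stick_mid (a point): Centre of the matching loose stick on the bench, pale wood, 170 x 16 x 16 mm, 30 g; 8 mm above its underside; its x runs along its length, z up. Bystanders of the same wood: a thick batten 170 x 32 x 32 mm and a short stick 90 x 16 x 16 mm; the three lie in any order to the left, in the middle and to the right.
- board_mid (a point): Centre of the loose dark fourth rail lying flat on the bench, on the other side (left or right) from the layer, 260 x 50 x 20 mm, about 0.19 kg; this centre is 10 mm above its underside; its x runs along its length, z up.
Not all that is in view belongs to the job. Leave any blue look-alike of the part that bears stick_mid alone. What is shaped like the part that bears laid_mid but pink is not meant.

How it is judged:
On the way:
1. the matching stick lies across the three rails on the far pencil line, released (x of stick_mid in the frame of layer between 0.065 and 0.105 m and y of stick_mid in the frame of layer between -0.025 and 0.025 m and z of stick_mid in the frame of layer between 0.023 and 0.033 m and angle between the x axis of stick_mid and the y axis of layer, either way round below 0.21 rad and contact force between the fingers and stick below 0.1 N and linear speed of stick below 0.02 m/s), for 0.2 s.
At the end, for the whole second after the job is handed in: Matching stick released across the far line (20 mm along, 25 mm across, 12 deg); laid stick moved under 20 mm, square within 15 deg; fourth rail flat, still and released on both sticks, centred over the middle rail (25 mm along, 20 mm across, 10 deg), one stick's height clear (x of stick_mid in the frame of layer between 0.065 and 0.105 m and y of stick_mid in the frame of layer between -0.025 and 0.025 m and z of stick_mid in the frame of layer between 0.023 and 0.033 m and angle between the x axis of stick_mid and the y axis of layer, either way round below 0.21 rad and distance of laid_mid from where it was at the start of the episode below 0.02 m and angle between the x axis of laid_mid and the y axis of layer, either way round below 0.26 rad and x of board_mid in the frame of layer between -0.025 and 0.025 m and y of board_mid in the frame of layer between -0.02 and 0.02 m and z of board_mid in the frame of layer between 0.041 and 0.051 m and angle between the x axis of board_mid and the x axis of layer, either way round below 0.18 rad and angle between board_mid's own z axis and vertical below 0.06 rad and contact force between board and stick above 0.1 N and contact force between board and laid above 0.1 N and linear speed of board below 0.02 m/s and contact force between the fingers and board below 0.1 N and contact force between the fingers and stick below 0.1 N); the robot touches nothing.
It also fails if it takes over 54 s, if anything falls off the work surface, if the arm or the gripper's body presses on something with over 40 N, if the wrist force passes 120 N, or if a joint passes its speed limit or range.

## Working session

There is one attempt and no reset: what is moved stays moved. The work goes in short steps, Python scripts to look and compute and a tool call to move; the robot and the scene stay as the last step left them, time stands still between calls to the robot, and variables do not carry over. Pictures are saved under pics/ and viewed, at most 10 in all, crops included, and the job is handed in when it is done.

Besides the shell and the picture viewer there is one more tool, called after "Emit:" in YAML: its name, and indented under it one key for each argument. carry_out: Moves the arm, as the interface text tells. Its arguments: {"type":"object","properties":{"plan":{"type":"array"},"squeeze":{"type":"number"}},"required":["plan"]}

```bash
mkdir -p pics; ls; python3 - <<'E'
from plant import r
import cv2
for n in ("scene","side"):
    cv2.imwrite(f"pics/{n}0.png",cv2.cvtColor(r.snapshot(n),cv2.COLOR_RGB2BGR)); print(n,r.camera_params(n))
print(r.camera_params("wrist")); s=r.get_state(); print(s)
E
```

```text
pics
scene {'fx': 492.7710378860527, 'fy': 492.7710378860527, 'cx': 279.45558236273405, 'cy': 217.46232878763595, 'distortion': array([-0.17472524,  0.        ,  0.        ,  0.        ,  0.        ]), 'position': array([0.96296249, 1.01143163, 0.77575916]), 'attitude': array([ 0.21338932,  0.85334269, -0.46025775, -0.12014181])}
side {'fx': 495.57744069986995, 'fy': 495.57744069986995, 'cx': 287.79425527208076, 'cy': 207.81625124902789, 'distortion': array([0.03124926, 0.        , 0.        , 0.        , 0.        ]), 'position': array([ 0.27731302, -0.84518879,  1.20568138]), 'attitude': array([ 0.94063728, -0.09309991,  0.02479966, -0.32545182])}
{'fx': 342.003695827276, 'fy': 342.003695827276, 'cx': 285.1381763481525, 'cy': 213.2335198722888, 'distortion': array([-0.08861834,  0.        ,  0.        ,  0.        ,  0.        ]), 'hand_eye': array([[ 1.85179724e-04, -9.52188942e-01, -3.05509712e-01,
         7.98379194e-02],
       [ 9.99999924e-01,  7.14189220e-05,  3.83540679e-04,
         2.79892029e-05],
       [-3.43384019e-04, -3.05509760e-01,  9.52188883e-01,
        -1.45214837e-01],
       [ 0.00000000e+00,  0.00000000e+00,  0.00000000e+00,
         1.00000000e+00]])}
{'clock': 0.1, 'q': array([-1.1921927 ,  0.68992314, -0.1945429 ,  1.56619505,  0.1573198 ,
        0.90251051, -0.21512503]), 'qd': array([ 0.0016511 , -0.00186193,  0.00026567, -0.00157334,  0.00111507,
       -0.00057774, -0.00021039]), 'joint_torque': array([-3.03046923e-03, -5.28491378e+01, -1.27158858e+00, -1.53836131e+01,
       -5.26617060e-02,  1.86982164e-03,  3.75771333e-05]), 'tool_pos': array([0.21110476, 0.58768335, 0.23798844]), 'eef_rot': array([ 1.71511725e-01,  9.85181737e-01, -8.16679620e-04, -8.22803554e-05]), 'contact_force': array([ 0.02643092,  0.52705037, -0.25613747]), 'moment': array([ 0.04359978, -0.0256457 ,  0.03990575]), 'finger_force': 0.0, 'opening': 0.9988497190490453}
```

View pics/scene0.png

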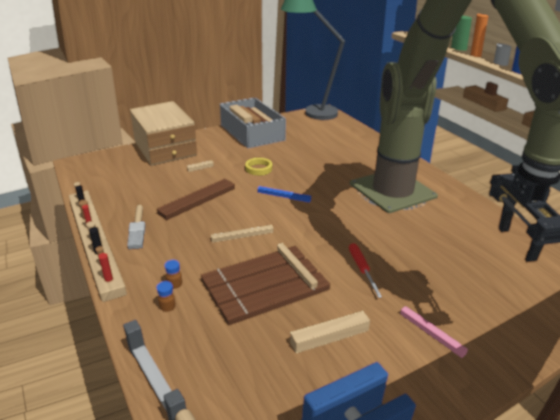

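View pics/side0.png

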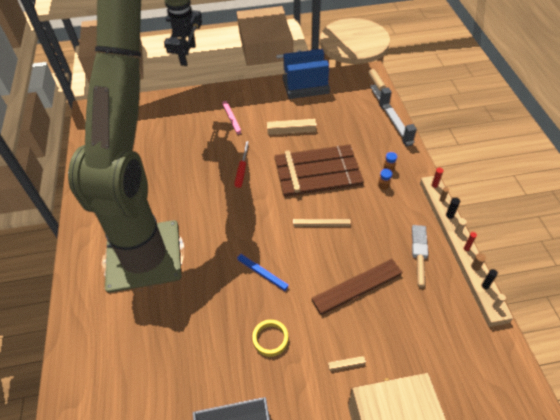

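The side view shows these stick-like things, by pixel:
- a plain stick in the middle (322,223), which is the candidate
- a thick batten (292,128)
- a short stick (347,363)
- a blue look-alike (263,272)
- a pink one (232,117)
- the laid stick (292,170)

The loose rail is at (358,287) and the layer at (318,170). I choose the stick at (322,223) and check it in a crop.

```bash
cat > h.py <<'E'
import numpy as np, cv2
from scipy.spatial.transform import Rotation as R
from plant import r
def ray(name,px,s=None):
    p=r.camera_params(name); K=np.array([[p['fx'],0,p['cx']],[0,p['fy'],p['cy']],[0,0,1]])
    n=cv2.undistortPoints(np.array(px,float).reshape(-1,1,2),K,p['distortion']).reshape(-1,2)
    d=np.c_[n,np.ones(len(n))]
    if name=='wrist':
        T=p['hand_eye']; Rt=R.from_quat(s['eef_rot']).as_matrix(); Rc=Rt@T[:3,:3]; o=s['tool_pos']+Rt@T[:3,3]
    else: Rc=R.from_quat(p['attitude']).as_matrix(); o=p['position']
    return o,d@Rc.T
def onz(name,px,z,s=None):
    o,d=ray(name,px,s); return o+d*((z-o[2])/d[:,2])[:,None]
E
python3 - <<'E'
import cv2
im=cv2.imread('pics/side0.png')[130:320,235:435]
cv2.imwrite('pics/c1.png',cv2.resize(im,None,fx=3.15,fy=3.15,interpolation=cv2.INTER_CUBIC)[:600])
E
```

```text
(no output)
```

View pics/c1.png

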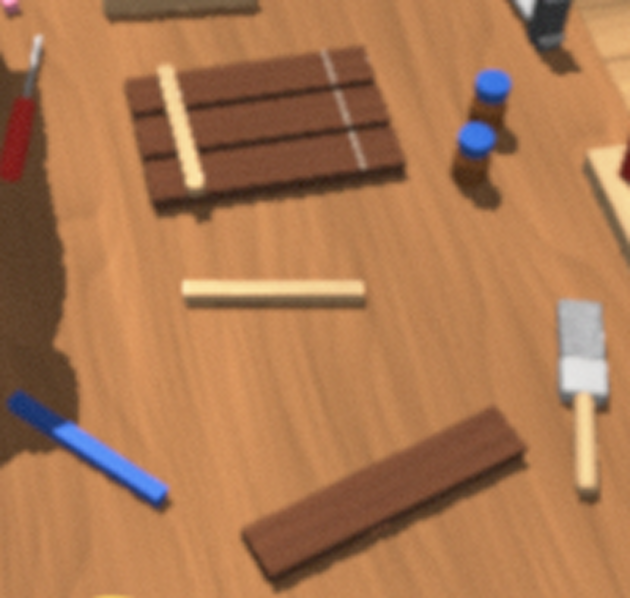

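The crop confirms the choice. The plain stick is at crop (273,290), as long as the laid stick and thin. The pencil line runs (324,52) to (365,167), and the loose rail runs (244,536) to (525,450).

```bash
python3 - <<'E'
from h import *
f=lambda L:np.array(L)/3.15+[235,130]-0.35
def rep(n,P):
    c=P.mean(0); e=[np.linalg.norm(P[(i+1)%4]-P[i]) for i in range(4)]
    d=P[1]-P[0]+P[2]-P[3]; print(n,c.round(4),'edges',np.round(e,3),'yaw',np.degrees(np.arctan2(d[1],d[0])).round(1))
rep('layer',onz('side',f([(127,82),(363,48),(404,168),(155,200)]),.02))
rep('stick',onz('side',f([(182,281),(364,281),(364,296),(182,297)]),.016))
rep('board',onz('side',f([(244,536),(493,408),(525,450),(270,574)]),.02))
L=onz('side',f([(324,52),(365,167)]),.02); print('line',L.mean(0),np.linalg.norm(L[1]-L[0]))
L=onz('side',f([(166,68),(195,186)]),.036); print('laid',L.mean(0),np.linalg.norm(L[1]-L[0]),L[1]-L[0])
# scene check
for n,p in (('stick',(242,232)),('board',(197,196))): print(n,onz('scene',[p],.016))
s=r.get_state(); print(s['tool_pos'],R.from_quat(s['eef_rot']).as_matrix().round(3))
E
```

```text
layer [0.5656 0.2091 0.02  ] edges [0.256 0.172 0.252 0.165] yaw -1.3
stick [0.5275 0.0031 0.016 ] edges [0.173 0.018 0.171 0.019] yaw -11.4
board [ 0.5717 -0.2281  0.02  ] edges [0.257 0.048 0.255 0.04 ] yaw 17.1
line [0.6525216  0.21215628 0.02      ] 0.1655717825932344
laid [0.4791062 0.2084481 0.036    ] 0.1644212254613465 [-0.0029492  -0.16439477  0.        ]
stick [[0.52923902 0.00867582 0.016     ]]
board [[ 0.57062494 -0.22750833  0.016     ]]
[0.21110476 0.58768335 0.23798844] [[-0.941  0.338 -0.   ]
 [ 0.338  0.941 -0.002]
 [-0.    -0.002 -1.   ]]
```

```bash
cat > go.py <<'E'
import sys; from h import *
# x y z ydeg : world heading of tool y axis, tool straight down
x,y,z,a=map(float,sys.argv[1:5]); s=r.get_state(); M=R.from_quat(s['eef_rot']); a=np.radians(a)
Y=np.array([np.cos(a),np.sin(a),0]); Z=np.array([0,0,-1.]); T=R.from_matrix(np.c_[np.cross(Y,Z),Y,Z])
print('xyz',(M.inv().apply(np.array([x,y,z])-s['tool_pos'])).round(4).tolist(),'rot',(M.inv()*T).as_rotvec().round(3).tolist(),'clock',s['clock'],'force',s['contact_force'].round(1),'open',round(s['opening'],3))
E
python3 go.py .5275 .003 .16 78.6
```

```text
xyz [-0.4954, -0.4432, 0.0788] rot [-0.002, -0.0, -0.146] clock 0.1 force [ 0.   0.5 -0.3] open 0.999
```

Emit:
carry_out:
  plan:
    - {"rot":[-0.002,0,-0.146],"xyz":[-0.495,-0.443,0.079],"grip":0}
    - {"rot":[-0.002,0,-0.146],"xyz":[-0.495,-0.443,0.079],"grip":0}
    - {"rot":[-0.002,0,-0.146],"xyz":[-0.495,-0.443,0.079],"grip":0}
    - {"rot":[-0.002,0,-0.146],"xyz":[-0.495,-0.443,0.079],"grip":0}
    - {"rot":[-0.002,0,-0.146],"xyz":[-0.495,-0.443,0.079],"grip":0}
    - {"rot":[-0.002,0,-0.146],"xyz":[-0.495,-0.443,0.079],"grip":0}
    - {"rot":[-0.002,0,-0.146],"xyz":[-0.495,-0.443,0.079],"grip":0}
    - {"rot":[-0.002,0,-0.146],"xyz":[-0.495,-0.443,0.079],"grip":0}

```text
clock: 0.77
tool_pos: [0.3692, 0.2952, 0.1991]
eef_rot: [0.099, 0.995, 0.001, 0.0]
contact_force: [1.1, 0.3, -0.4]
opening: 1.001
finger_force: 0.0
```

```bash
python3 go.py .5275 .003 .16 78.6
```

```text
xyz [-0.2128, -0.2554, 0.0386] rot [0.002, 0.0, 0.001] clock 0.7667 force [ 1.1  0.3 -0.4] open 1.001
```

Emit:
carry_out:
  plan:
    - {"rot":[0.002,0,0],"xyz":[-0.213,-0.255,0.039],"grip":0}
    - {"rot":[0.002,0,0],"xyz":[-0.213,-0.255,0.039],"grip":0}
    - {"rot":[0.002,0,0],"xyz":[-0.213,-0.255,0.039],"grip":0}
    - {"rot":[0.002,0,0],"xyz":[-0.213,-0.255,0.039],"grip":0}
    - {"rot":[0.002,0,0],"xyz":[-0.213,-0.255,0.039],"grip":0}
    - {"rot":[0.002,0,0],"xyz":[-0.213,-0.255,0.039],"grip":0}
    - {"rot":[0.002,0,0],"xyz":[-0.213,-0.255,0.039],"grip":0}
    - {"rot":[0.002,0,0],"xyz":[-0.213,-0.255,0.039],"grip":0}

```text
clock: 1.43
tool_pos: [0.5271, 0.0041, 0.1595]
eef_rot: [0.099, 0.995, 0.0, -0.0]
contact_force: [0.3, 1.1, 0.1]
opening: 1.001
finger_force: 0.0
```

```bash
python3 - <<'E'
from h import *
s=r.get_state(); print(s['tool_pos'],s['contact_force'])
cv2.imwrite('pics/w1.png',cv2.cvtColor(r.snapshot('wrist'),cv2.COLOR_RGB2BGR))
E
python3 go.py .5275 .003 .022 78.6
```

```text
[0.52710854 0.00408822 0.15953556] [0.3221501  1.13437607 0.1068653 ]
xyz [0.0058, 0.0101, 0.1364] rot [-0.007, 0.003, -0.013] clock 1.4833 force [ 3.9 -6.  -0.8] open 1.0
```

View pics/w1.png

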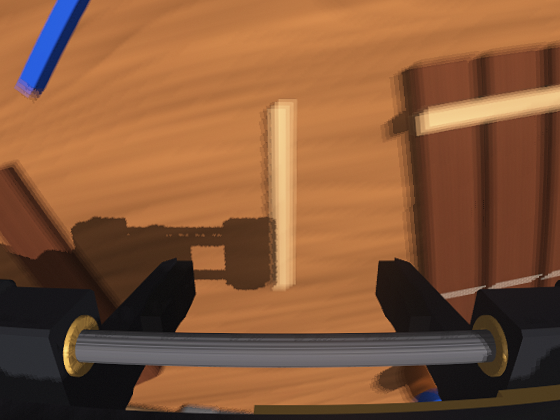

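The wrist view has the stick from (284,101) to (285,288), midway between the fingers at columns 190 and 380. I check this point against the side view.

```bash
python3 - <<'E'
from h import *
s=r.get_state(); print(s['tool_pos'],s['qd'].round(3))
P=onz('wrist',[(285,101),(285,288)],.016,s); d=P[0]-P[1]; print(P,P.mean(0),np.linalg.norm(d),np.degrees(np.arctan2(d[1],d[0])))
E
```

```text
[ 0.53075112 -0.00701751  0.15848933] [-0.067 -0.03   0.055  0.066 -0.011 -0.029 -0.161]
[[ 0.45034746  0.00939549  0.016     ]
 [ 0.61671137 -0.02646147  0.016     ]] [ 0.53352942 -0.00853299  0.016     ] 0.17018422761317473 167.83691738118867
```

Emit:
carry_out:
  plan:
    - {"rot":[0,0,0],"xyz":[-0.001,0,0.01],"grip":60}
    - {"rot":[0,0,0],"xyz":[-0.001,0,0.03],"grip":60}
    - {"rot":[0,0,0],"xyz":[-0.001,0,0.055],"grip":60}
    - {"rot":[0,0,0],"xyz":[-0.001,0,0.08],"grip":60}
    - {"rot":[0,0,0],"xyz":[-0.001,0,0.1],"grip":60}
    - {"rot":[0,0,0],"xyz":[-0.001,0,0.115],"grip":60}
    - {"rot":[0,0,0],"xyz":[-0.001,0,0.125],"grip":60}
    - {"rot":[0,0,0],"xyz":[-0.001,0,0.13],"grip":60}

```text
clock: 2.15
tool_pos: [0.5265, 0.0072, 0.0285]
eef_rot: [0.098, 0.995, 0.0, -0.001]
contact_force: [-0.4, 0.6, 0.3]
opening: 0.766
finger_force: 0.0
```

```bash
python3 go.py .529 .003 .005 78.6
```

```text
xyz [-0.0033, -0.0037, 0.0235] rot [-0.0, -0.002, 0.002] clock 2.15 force [-0.4  0.6  0.3] open 0.766
```

Emit:
carry_out:
  plan:
    - {"rot":[0,0,0],"xyz":[-0.001,-0.002,0.01],"grip":60}
    - {"rot":[0,0,0],"xyz":[-0.001,-0.002,0.018],"grip":60}
    - {"rot":[0,0,0],"xyz":[-0.001,-0.002,0.023],"grip":60}
    - {"rot":[0,0,0],"xyz":[-0.001,-0.002,0.024],"grip":60}
    - {"rot":[0,0,0],"xyz":[-0.001,-0.002,0.024],"grip":130}
    - {"rot":[0,0,0],"xyz":[-0.001,-0.002,0.024],"grip":170}
    - {"rot":[0,0,0],"xyz":[-0.001,-0.002,0.024],"grip":255}
    - {"rot":[0,0,0],"xyz":[-0.001,-0.002,0.024],"grip":255}
  squeeze: 20

```text
clock: 2.82
tool_pos: [0.5285, 0.0039, 0.0064]
eef_rot: [0.099, 0.995, 0.0, 0.0]
contact_force: [1.3, 0.5, -0.1]
opening: 0.487
finger_force: 0.0
```

Emit:
carry_out:
  plan:
    - {"rot":[0,0,0],"xyz":[0,0,0],"grip":255}
    - {"rot":[0,0,0],"xyz":[0,0,0],"grip":255}
    - {"rot":[0,0,0],"xyz":[0,0,0],"grip":255}
    - {"rot":[0,0,0],"xyz":[0,0,0],"grip":255}

```text
clock: 3.15
tool_pos: [0.5283, 0.0039, 0.0061]
eef_rot: [0.099, 0.995, 0.0, 0.0]
contact_force: [-0.9, 0.8, -1.1]
opening: 0.182
finger_force: 0.1
```

```bash
python3 go.py .529 .003 .12 78.6
```

```text
xyz [-0.0009, -0.0007, -0.1139] rot [0.0, 0.0, 0.0] clock 3.15 force [-0.9  0.8 -1.1] open 0.182
```

Emit:
carry_out:
  plan:
    - {"rot":[0,0,0],"xyz":[0,0,0],"grip":255}
    - {"rot":[0,0,0],"xyz":[0,0,0],"grip":255}
    - {"rot":[0,0,0],"xyz":[0,0,-0.01],"grip":255}
    - {"rot":[0,0,0],"xyz":[0,0,-0.03],"grip":255}
    - {"rot":[0,0,0],"xyz":[0,0,-0.055],"grip":255}
    - {"rot":[0,0,0],"xyz":[0,0,-0.08],"grip":255}
    - {"rot":[0,0,0],"xyz":[0,0,-0.1],"grip":255}
    - {"rot":[0,0,0],"xyz":[0,0,-0.11],"grip":255}

```text
clock: 3.82
tool_pos: [0.5292, 0.0038, 0.1189]
eef_rot: [0.099, 0.995, 0.0, 0.002]
contact_force: [0.2, -0.7, -1.4]
opening: 0.178
finger_force: 20.0
```

```bash
python3 go.py .651 .2105 .13 0
```

```text
xyz [-0.0786, 0.2267, -0.0106] rot [0.003, 0.002, 1.372] clock 3.8167 force [ 0.2 -0.7 -1.4] open 0.178
```

Gripped. Now I turn and carry it.

Emit:
carry_out:
  plan:
    - {"rot":[0,0,0.1],"xyz":[-0.006,0.018,-0.005],"grip":255}
    - {"rot":[0,0,0.22],"xyz":[-0.013,0.036,-0.01],"grip":255}
    - {"rot":[0,0,0.34],"xyz":[-0.019,0.054,-0.01],"grip":255}
    - {"rot":[0,0,0.46],"xyz":[-0.026,0.075,-0.01],"grip":255}
    - {"rot":[0,0,0.58],"xyz":[-0.033,0.095,-0.01],"grip":255}
    - {"rot":[0,0,0.7],"xyz":[-0.04,0.115,-0.01],"grip":255}
    - {"rot":[0,0,0.82],"xyz":[-0.047,0.135,-0.01],"grip":255}
    - {"rot":[0,0,0.94],"xyz":[-0.054,0.155,-0.01],"grip":255}

```text
clock: 4.48
tool_pos: [0.6117, 0.1461, 0.1258]
eef_rot: [0.541, 0.841, -0.0, -0.0]
contact_force: [0.1, -0.6, -0.9]
opening: 0.175
finger_force: 20.0
```

```bash
python3 go.py .651 .2105 .13 0
```

```text
xyz [0.0424, 0.0625, -0.0042] rot [-0.001, -0.0, 0.426] clock 4.4833 force [ 0.1 -0.6 -0.9] open 0.175
```

Emit:
carry_out:
  plan:
    - {"rot":[0,0,0.11],"xyz":[0.01,0.016,-0.003],"grip":255}
    - {"rot":[0,0,0.21],"xyz":[0.02,0.032,-0.003],"grip":255}
    - {"rot":[0,0,0.31],"xyz":[0.03,0.046,-0.003],"grip":255}
    - {"rot":[0,0,0.38],"xyz":[0.038,0.056,-0.003],"grip":255}
    - {"rot":[0,0,0.42],"xyz":[0.042,0.061,-0.003],"grip":255}
    - {"rot":[0,0,0.43],"xyz":[0.042,0.062,-0.003],"grip":255}
    - {"rot":[0,0,0.43],"xyz":[0.042,0.062,-0.003],"grip":255}
    - {"rot":[0,0,0.43],"xyz":[0.042,0.062,-0.003],"grip":255}

```text
clock: 5.15
tool_pos: [0.65, 0.2081, 0.1287]
eef_rot: [0.706, 0.708, -0.001, 0.0]
contact_force: [0.6, -0.8, -0.1]
opening: 0.182
finger_force: 20.0
```

```bash
python3 - <<'E'
from h import *
s=r.get_state(); print(s['tool_pos'])
im=np.vstack([r.snapshot('wrist')])
cv2.imwrite('pics/w2.png',cv2.cvtColor(im,cv2.COLOR_RGB2BGR))
E
python3 go.py .651 .2105 .13 0
```

```text
[0.65001076 0.20814009 0.12874687]
xyz [0.0025, 0.0009, -0.0011] rot [-0.001, 0.001, 0.002] clock 5.2 force [ 0.4  0.1 -0.1] open 0.182
```

View pics/w2.png

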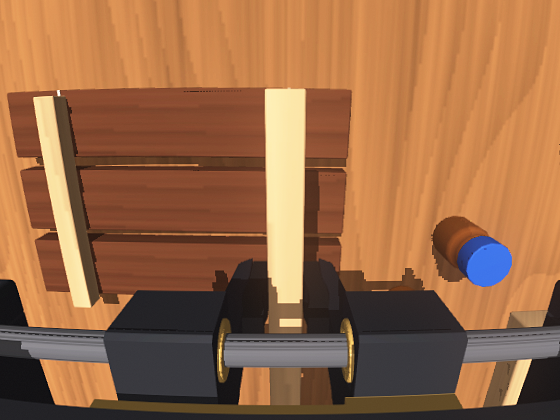

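The wrist view shows the stick held squarely over the layer. Rail end corners are at (351,90), (342,233) and (8,93), the gaps are near rows 160 and 235, and the laid stick's top runs (46,97) to (86,305).

```bash
python3 - <<'E'
from h import *
s=r.get_state()
for n,z,p in (('corners far-right,far end rail1/rail2, near-right',.02,[(351,90),(347,160),(343,233),(8,93),(20,168),(347,169)]),('laid',.036,[(46,97),(86,305)]),):
    print(n,onz('wrist',p,z,s).round(4))
P=onz('wrist',[(284,89),(284,290)],.13-.005+.013,s); print('held',P.round(4))
E
```

```text
corners far-right,far end rail1/rail2, near-right [[0.6961 0.2978 0.02  ]
 [0.6957 0.2478 0.02  ]
 [0.6958 0.1895 0.02  ]
 [0.4395 0.3012 0.02  ]
 [0.4382 0.2433 0.02  ]
 [0.6961 0.241  0.02  ]]
laid [[0.4826 0.2959 0.036 ]
 [0.483  0.13   0.036 ]]
held [[0.6492 0.2933 0.138 ]
 [0.6493 0.2075 0.138 ]]
```

Emit:
carry_out:
  plan:
    - {"rot":[0,0,0],"xyz":[0.002,0.001,0.01],"grip":255}
    - {"rot":[0,0,0],"xyz":[0.004,0.001,0.03],"grip":255}
    - {"rot":[0,0,0],"xyz":[0.004,0.001,0.05],"grip":255}
    - {"rot":[0,0,0],"xyz":[0.004,0.001,0.068],"grip":255}
    - {"rot":[0,0,0],"xyz":[0.004,0.001,0.082],"grip":255}
    - {"rot":[0,0,0],"xyz":[0.004,0.001,0.09],"grip":255}
    - {"rot":[0,0,0],"xyz":[0.004,0.001,0.094],"grip":255}
    - {"rot":[0,0,0],"xyz":[0.004,0.001,0.096],"grip":255}

```text
clock: 5.87
tool_pos: [0.6515, 0.213, 0.0325]
eef_rot: [0.706, 0.708, -0.0, -0.0]
contact_force: [0.3, 0.1, -0.1]
opening: 0.177
finger_force: 20.0
```

```bash
python3 go.py .651 .2125 .0263 0
```

```text
xyz [-0.0005, -0.0005, 0.0062] rot [-0.0, 0.0, 0.002] clock 5.8667 force [ 0.3  0.1 -0.1] open 0.177
```

Emit:
carry_out:
  plan:
    - {"rot":[0,0,0],"xyz":[0,0,0.003],"grip":255}
    - {"rot":[0,0,0],"xyz":[0,0,0.006],"grip":255}
    - {"rot":[0,0,0],"xyz":[0,0,0.006],"grip":255}
    - {"rot":[0,0,0],"xyz":[0,0,0.006],"grip":255}
    - {"rot":[0,0,0],"xyz":[0,0,0.006],"grip":180}
    - {"rot":[0,0,0],"xyz":[0,0,0.006],"grip":140}
    - {"rot":[0,0,0],"xyz":[0,0,0.006],"grip":120}
    - {"rot":[0,0,0],"xyz":[0,0,0.006],"grip":120}

```text
clock: 6.53
tool_pos: [0.6517, 0.2133, 0.0273]
eef_rot: [0.706, 0.708, 0.0, 0.0]
contact_force: [0.0, -0.2, 0.7]
opening: 0.455
finger_force: 0.0
```

Emit:
carry_out:
  plan:
    - {"rot":[0,0,0],"xyz":[0,0,0],"grip":120}
    - {"rot":[0,0,0],"xyz":[0,0,0],"grip":120}
    - {"rot":[0,0,0],"xyz":[0,0,-0.01],"grip":120}
    - {"rot":[0,0,0],"xyz":[0,0,-0.03],"grip":120}
    - {"rot":[0,0,0],"xyz":[0,0,-0.06],"grip":60}
    - {"rot":[0,0,0],"xyz":[0,0,-0.09],"grip":60}
    - {"rot":[0,0,0],"xyz":[0,0,-0.115],"grip":60}
    - {"rot":[0,0,0],"xyz":[0,0,-0.13],"grip":60}

```text
clock: 7.2
tool_pos: [0.6531, 0.2136, 0.1613]
eef_rot: [0.706, 0.708, 0.002, 0.001]
contact_force: [0.4, 0.1, 0.3]
opening: 0.763
finger_force: 0.0
```

```bash
python3 - <<'E'
from h import *
s=r.get_state(); print(s['tool_pos'])
cv2.imwrite('pics/w3.png',cv2.cvtColor(r.snapshot('wrist'),cv2.COLOR_RGB2BGR))
E
python3 go.py .572 -.228 .16 107.1; python3 go.py .572 -.228 .16 -72.9
```

```text
[0.65311702 0.21356844 0.16131227]
xyz [-0.4419, -0.0833, 0.0015] rot [0.009, 0.006, -1.867] clock 7.25 force [ 1.1 -0.1  1.5] open 0.763
xyz [-0.4419, -0.0833, 0.0015] rot [0.006, -0.008, 1.274] clock 7.25 force [ 1.1 -0.1  1.5] open 0.763
```

View pics/w3.png

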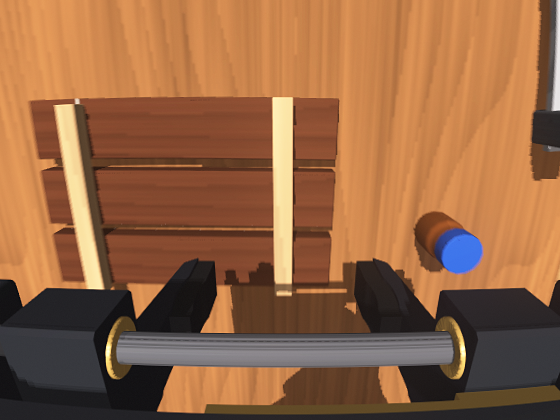

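```bash
python3 - <<'E'
from h import *
s=r.get_state(); s['tool_pos']=np.array([.6531,.2136,.1613])
print('stick',onz('wrist',[(283,97),(284,293)],.036,s).round(4))
print('laid',onz('wrist',[(66,104),(95,288)],.036,s).round(4))
print('layer',onz('wrist',[(339,98),(335,160),(334,168),(332,227),(31,101),(42,169),(54,229)],.02,s).round(4))
E
```

```text
stick [[0.652  0.2991 0.036 ]
 [0.6529 0.1313 0.036 ]]
laid [[0.4813 0.297  0.036 ]
 [0.4787 0.1346 0.036 ]]
layer [[0.6971 0.299  0.02  ]
 [0.6959 0.2487 0.02  ]
 [0.6953 0.2419 0.02  ]
 [0.6958 0.1888 0.02  ]
 [0.4395 0.3012 0.02  ]
 [0.439  0.2429 0.02  ]
 [0.4391 0.1865 0.02  ]]
```

Emit:
carry_out:
  plan:
    - {"rot":[0,0,-0.1],"xyz":[-0.025,-0.005,0],"grip":0}
    - {"rot":[0,0,-0.22],"xyz":[-0.055,-0.01,0],"grip":0}
    - {"rot":[0,0,-0.34],"xyz":[-0.085,-0.016,0],"grip":0}
    - {"rot":[0,0,-0.46],"xyz":[-0.115,-0.021,0],"grip":0}
    - {"rot":[0,0,-0.58],"xyz":[-0.145,-0.027,0],"grip":0}
    - {"rot":[0,0,-0.7],"xyz":[-0.175,-0.032,0],"grip":0}
    - {"rot":[0,0,-0.82],"xyz":[-0.205,-0.038,0],"grip":0}
    - {"rot":[0,0,-0.94],"xyz":[-0.235,-0.043,0],"grip":0}

```text
clock: 7.92
tool_pos: [0.6082, -0.0234, 0.1571]
eef_rot: [0.306, 0.952, -0.0, -0.0]
contact_force: [0.7, -1.0, -0.1]
opening: 1.0
finger_force: 0.0
```

```bash
python3 go.py .572 -.228 .16 107.1
```

```text
xyz [-0.0899, -0.1873, -0.0029] rot [-0.0, -0.0, -0.921] clock 7.9167 force [ 0.7 -1.  -0.1] open 1.0
```

Emit:
carry_out:
  plan:
    - {"rot":[0,0,-0.12],"xyz":[-0.014,-0.028,0],"grip":0}
    - {"rot":[0,0,-0.24],"xyz":[-0.028,-0.056,0],"grip":0}
    - {"rot":[0,0,-0.36],"xyz":[-0.042,-0.085,0],"grip":0}
    - {"rot":[0,0,-0.48],"xyz":[-0.055,-0.114,0],"grip":0}
    - {"rot":[0,0,-0.6],"xyz":[-0.067,-0.14,0],"grip":0}
    - {"rot":[0,0,-0.72],"xyz":[-0.078,-0.162,0],"grip":0}
    - {"rot":[0,0,-0.83],"xyz":[-0.086,-0.178,0],"grip":0}
    - {"rot":[0,0,-0.92],"xyz":[-0.09,-0.187,0],"grip":0}

```text
clock: 8.58
tool_pos: [0.5703, -0.2303, 0.1567]
eef_rot: [-0.145, 0.989, -0.001, -0.001]
contact_force: [-0.5, 0.8, -0.2]
opening: 0.997
finger_force: 0.0
```

Emit:
carry_out:
  plan:
    - {"rot":[0,0,0],"xyz":[0,0,0],"grip":0}
    - {"rot":[0,0,0],"xyz":[0,0,0],"grip":0}
    - {"rot":[0,0,0],"xyz":[0,0,0],"grip":0}
    - {"rot":[0,0,0],"xyz":[0,0,0],"grip":0}

```text
clock: 8.92
tool_pos: [0.5723, -0.2241, 0.1572]
eef_rot: [-0.146, 0.989, 0.0, 0.0]
contact_force: [0.2, 0.9, 0.1]
opening: 1.006
finger_force: 0.0
```

```bash
python3 - <<'E'
from h import *
s=r.get_state(); print(s['tool_pos'],s['qd'].round(2))
cv2.imwrite('pics/w4.png',cv2.cvtColor(r.snapshot('wrist'),cv2.COLOR_RGB2BGR))
E
python3 go.py .572 -.228 .16 107.1
```

```text
[ 0.57225595 -0.22412804  0.15718433] [-0.    0.    0.    0.    0.01  0.    0.01]
xyz [0.0013, -0.0035, -0.0028] rot [0.0, 0.001, -0.006] clock 8.9667 force [-0.2  0.3 -0.2] open 0.995
```

View pics/w4.png

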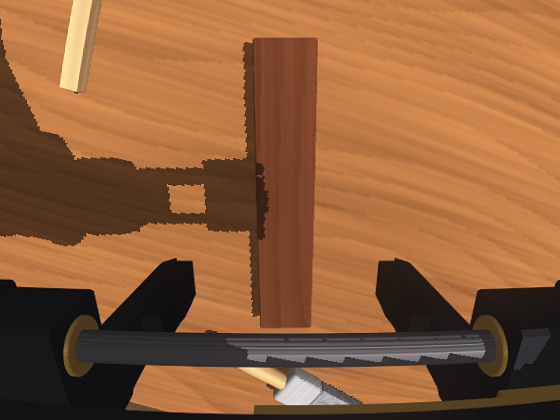

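The wrist view shows the loose rail between the fingers. Its top corners are at (253,38), (317,38), (311,327) and (262,327).

```bash
python3 - <<'E'
from h import *
s=r.get_state()
P=onz('wrist',[(254,38),(317,38),(311,327),(262,327)],.02,s); d=P[2]-P[1]+P[3]-P[0]
print(P.round(4),P.mean(0),np.linalg.norm(d)/2,np.degrees(np.arctan2(d[1],d[0])))
E
python3 go.py .572 -.228 .16 107.1
```

```text
[[ 0.4554 -0.2837  0.02  ]
 [ 0.4415 -0.2378  0.02  ]
 [ 0.6878 -0.1624  0.02  ]
 [ 0.7016 -0.2085  0.02  ]] [ 0.57158391 -0.22309282  0.02      ] 0.25755273813468177 17.007383413628475
xyz [0.0013, -0.0035, -0.0028] rot [0.0, 0.001, -0.006] clock 8.9667 force [-0.2  0.3 -0.2] open 0.995
```

Emit:
carry_out:
  plan:
    - {"rot":[0,0,0],"xyz":[0,0.001,0.012],"grip":0}
    - {"rot":[0,0,0],"xyz":[0,0.001,0.036],"grip":0}
    - {"rot":[0,0,0],"xyz":[0,0.001,0.064],"grip":0}
    - {"rot":[0,0,0],"xyz":[0,0.001,0.092],"grip":0}
    - {"rot":[0,0,0],"xyz":[0,0.001,0.114],"grip":0}
    - {"rot":[0,0,0],"xyz":[0,0.001,0.13],"grip":0}
    - {"rot":[0,0,0],"xyz":[0,0.001,0.14],"grip":0}
    - {"rot":[0,0,0],"xyz":[0,0.001,0.145],"grip":0}

```text
clock: 9.63
tool_pos: [0.5706, -0.224, 0.01]
eef_rot: [-0.145, 0.989, 0.001, -0.001]
contact_force: [-0.1, 0.7, -0.6]
opening: 0.999
finger_force: 0.0
```

Emit:
carry_out:
  plan:
    - {"rot":[0,0,0],"xyz":[0,0,0.003],"grip":0}
    - {"rot":[0,0,0],"xyz":[0,0,0.005],"grip":60}
    - {"rot":[0,0,0],"xyz":[0,0,0.005],"grip":80}
    - {"rot":[0,0,0],"xyz":[0,0,0.005],"grip":120}
    - {"rot":[0,0,0],"xyz":[0,0,0.005],"grip":255}
    - {"rot":[0,0,0],"xyz":[0,0,0.005],"grip":255}
    - {"rot":[0,0,0],"xyz":[0,0,0.005],"grip":255}
    - {"rot":[0,0,0],"xyz":[0,0,0.005],"grip":255}
  squeeze: 40

```text
clock: 10.3
tool_pos: [0.5717, -0.2251, 0.0075]
eef_rot: [-0.145, 0.989, -0.0, 0.0]
contact_force: [0.0, 0.6, 3.0]
opening: 0.561
finger_force: 40.0
```

```bash
python3 go.py .5715 -.223 .13 107.1
```

```text
xyz [-0.0005, 0.002, -0.1225] rot [-0.0, 0.001, -0.007] clock 10.3 force [0.  0.6 3. ] open 0.561
```

Emit:
carry_out:
  plan:
    - {"rot":[0,0,0],"xyz":[0,0,-0.008],"grip":255}
    - {"rot":[0,0,0],"xyz":[0,0,-0.024],"grip":255}
    - {"rot":[0,0,0],"xyz":[0,0,-0.045],"grip":255}
    - {"rot":[0,0,0],"xyz":[0,0,-0.068],"grip":255}
    - {"rot":[0,0,0],"xyz":[0,0,-0.09],"grip":255}
    - {"rot":[0,0,0],"xyz":[0,0,-0.108],"grip":255}
    - {"rot":[0,0,0],"xyz":[0,0,-0.118],"grip":255}
    - {"rot":[0,0,0],"xyz":[0,0,-0.122],"grip":255}

```text
clock: 10.97
tool_pos: [0.5721, -0.2253, 0.1307]
eef_rot: [-0.145, 0.989, -0.001, 0.001]
contact_force: [-0.5, 0.0, -2.0]
opening: 0.566
finger_force: 40.0
```

```bash
python3 go.py .567 .2145 .13 90
```

```text
xyz [-0.1213, 0.4228, 0.0004] rot [-0.001, 0.002, 0.291] clock 10.9667 force [-0.5  0.  -2. ] open 0.566
```

Emit:
carry_out:
  plan:
    - {"rot":[0,0,0.02],"xyz":[-0.003,0.01,0],"grip":255}
    - {"rot":[0,0,0.04],"xyz":[-0.009,0.03,0],"grip":255}
    - {"rot":[0,0,0.07],"xyz":[-0.016,0.057,0],"grip":255}
    - {"rot":[0,0,0.1],"xyz":[-0.025,0.087,0],"grip":255}
    - {"rot":[0,0,0.13],"xyz":[-0.034,0.12,0],"grip":255}
    - {"rot":[0,0,0.16],"xyz":[-0.044,0.153,0],"grip":255}
    - {"rot":[0,0,0.19],"xyz":[-0.053,0.186,0],"grip":255}
    - {"rot":[0,0,0.22],"xyz":[-0.063,0.219,0],"grip":255}

```text
clock: 11.63
tool_pos: [0.5678, 0.0041, 0.128]
eef_rot: [-0.035, 0.999, -0.0, -0.001]
contact_force: [1.4, 0.5, -2.3]
opening: 0.566
finger_force: 40.0
```

```bash
python3 go.py .567 .2145 .13 90
```

```text
xyz [-0.0139, 0.2099, -0.002] rot [-0.0, -0.002, 0.07] clock 11.6333 force [ 1.4  0.5 -2.3] open 0.566
```

Emit:
carry_out:
  plan:
    - {"rot":[0,0,0.01],"xyz":[-0.002,0.032,-0.001],"grip":255}
    - {"rot":[0,0,0.02],"xyz":[-0.004,0.064,-0.001],"grip":255}
    - {"rot":[0,0,0.03],"xyz":[-0.006,0.096,-0.001],"grip":255}
    - {"rot":[0,0,0.04],"xyz":[-0.009,0.128,-0.001],"grip":255}
    - {"rot":[0,0,0.05],"xyz":[-0.011,0.158,-0.001],"grip":255}
    - {"rot":[0,0,0.06],"xyz":[-0.013,0.183,-0.001],"grip":255}
    - {"rot":[0,0,0.07],"xyz":[-0.014,0.201,-0.001],"grip":255}
    - {"rot":[0,0,0.07],"xyz":[-0.014,0.21,-0.001],"grip":255}

```text
clock: 12.3
tool_pos: [0.5667, 0.2173, 0.1292]
eef_rot: [-0.003, 1.0, 0.001, -0.001]
contact_force: [-1.3, 0.8, -2.1]
opening: 0.563
finger_force: 40.0
```

Emit:
carry_out:
  plan:
    - {"rot":[0,0,0],"xyz":[0,0,0],"grip":255}
    - {"rot":[0,0,0],"xyz":[0,0,0],"grip":255}
    - {"rot":[0,0,0],"xyz":[0,0,0],"grip":255}
    - {"rot":[0,0,0],"xyz":[0,0,0],"grip":255}

```text
clock: 12.63
tool_pos: [0.5682, 0.2106, 0.1297]
eef_rot: [0.001, 1.0, -0.001, -0.0]
contact_force: [0.8, 0.1, -1.6]
opening: 0.564
finger_force: 40.0
```

```bash
python3 - <<'E'
from h import *
s=r.get_state(); print(s['tool_pos'])
im=np.hstack([r.snapshot('wrist')]); sd=r.snapshot('side')[100:220,230:400]
cv2.imwrite('pics/w5.png',cv2.cvtColor(im,cv2.COLOR_RGB2BGR))
E
python3 go.py .567 .2145 .13 90
```

```text
[0.56823861 0.2106265  0.12972738]
xyz [0.0013, 0.003, -0.0001] rot [-0.001, 0.0, -0.001] clock 12.7333 force [ 0.4  0.8 -2.2] open 0.564
```

View pics/w5.png

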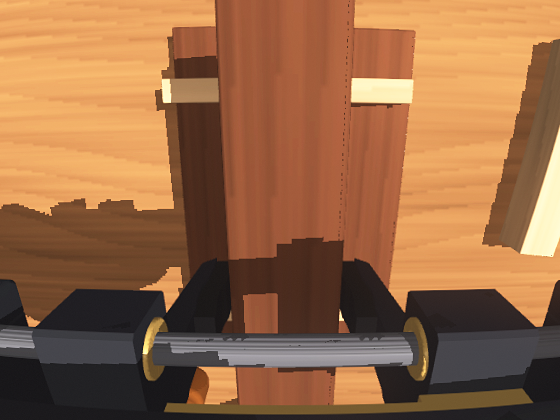

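The wrist view shows the held rail square over the layer. The layer's near-end corners are at (173,27) and (415,30), and the held rail spans columns 217 to 354.

```bash
python3 - <<'E'
from h import *
s=r.get_state(); print(s['tool_pos'])
print(onz('wrist',[(173,27),(415,30),(188,260),(395,260)],.02,s).round(4))
print('laid',onz('wrist',[(163,91),(413,92)],.036,s).round(4))
print('held',onz('wrist',[(217,5),(354,5),(230,250),(343,250)],s['tool_pos'][2]+.0125,s).round(4))
E
python3 go.py .567 .2145 .0437 90
```

```text
[0.5682665  0.21145866 0.12994093]
[[0.4354 0.1344 0.02  ]
 [0.437  0.3017 0.02  ]
 [0.611  0.1312 0.02  ]
 [0.6111 0.3027 0.02  ]]
laid [[0.4787 0.1295 0.036 ]
 [0.4794 0.2979 0.036 ]]
held [[0.4539 0.1877 0.1424]
 [0.454  0.236  0.1424]
 [0.5474 0.1883 0.1424]
 [0.5474 0.2362 0.1424]]
xyz [0.0013, 0.0031, 0.0862] rot [-0.001, 0.0, -0.001] clock 12.7333 force [ 0.4  0.8 -2.2] open 0.564
```

Emit:
carry_out:
  plan:
    - {"rot":[0,0,0],"xyz":[0.001,0.002,0.008],"grip":255}
    - {"rot":[0,0,0],"xyz":[0.001,0.004,0.024],"grip":255}
    - {"rot":[0,0,0],"xyz":[0.001,0.004,0.042],"grip":255}
    - {"rot":[0,0,0],"xyz":[0.001,0.004,0.056],"grip":255}
    - {"rot":[0,0,0],"xyz":[0.001,0.004,0.067],"grip":255}
    - {"rot":[0,0,0],"xyz":[0.001,0.004,0.074],"grip":255}
    - {"rot":[0,0,0],"xyz":[0.001,0.004,0.078],"grip":255}
    - {"rot":[0,0,0],"xyz":[0.001,0.004,0.079],"grip":255}

```text
clock: 13.4
tool_pos: [0.5668, 0.2172, 0.0504]
eef_rot: [-0.001, 1.0, -0.0, -0.0]
contact_force: [0.1, 0.1, -2.6]
opening: 0.562
finger_force: 40.0
```

Emit:
carry_out:
  plan:
    - {"rot":[0,0,0],"xyz":[0,0,0.002],"grip":255}
    - {"rot":[0,0,0],"xyz":[0,0,0.004],"grip":255}
    - {"rot":[0,0,0],"xyz":[0,0,0.005],"grip":255}
    - {"rot":[0,0,0],"xyz":[0,0,0.006],"grip":255}
    - {"rot":[0,0,0],"xyz":[0,0,0.006],"grip":255}

```text
clock: 13.82
tool_pos: [0.5671, 0.2173, 0.0452]
eef_rot: [-0.001, 1.0, 0.0, 0.0]
contact_force: [1.2, 0.1, -1.9]
opening: 0.561
finger_force: 40.0
```

Emit:
carry_out:
  plan:
    - {"rot":[0,0,0],"xyz":[0,-0.001,0.0005],"grip":255}
    - {"rot":[0,0,0],"xyz":[0,-0.001,0.001],"grip":255}
    - {"rot":[0,0,0],"xyz":[0,-0.001,0.0015],"grip":255}
    - {"rot":[0,0,0],"xyz":[0,-0.001,0.002],"grip":255}
    - {"rot":[0,0,0],"xyz":[0,-0.001,0.002],"grip":255}

```text
clock: 14.23
tool_pos: [0.5671, 0.2162, 0.0435]
eef_rot: [-0.001, 1.0, -0.0, 0.0]
contact_force: [-2.0, -0.9, 3.2]
opening: 0.564
finger_force: 40.0
```

Contact (about +5 N relative to carrying the rail). I open evenly and rise.

Emit:
carry_out:
  plan:
    - {"rot":[0,0,0],"xyz":[0,0,0],"grip":100}
    - {"rot":[0,0,0],"xyz":[0,0,0],"grip":80}
    - {"rot":[0,0,0],"xyz":[0,0,0],"grip":50}
    - {"rot":[0,0,0],"xyz":[0,0,0],"grip":30}
    - {"rot":[0,0,0],"xyz":[0,0,0],"grip":20}
    - {"rot":[0,0,0],"xyz":[0,0,0],"grip":20}

```text
clock: 14.73
tool_pos: [0.567, 0.2163, 0.043]
eef_rot: [-0.001, 1.0, 0.0, 0.0]
contact_force: [0.3, 0.1, -0.3]
opening: 0.918
finger_force: 0.0
```

Emit:
carry_out:
  plan:
    - {"rot":[0,0,0],"xyz":[0,0,-0.005],"grip":10}
    - {"rot":[0,0,0],"xyz":[0,0,-0.015],"grip":10}
    - {"rot":[0,0,0],"xyz":[0,0,-0.035],"grip":10}
    - {"rot":[0,0,0],"xyz":[0,0,-0.06],"grip":10}
    - {"rot":[0,0,0],"xyz":[0,0,-0.09],"grip":10}
    - {"rot":[0,0,0],"xyz":[0,0,-0.12],"grip":10}
    - {"rot":[0,0,0],"xyz":[0,0,-0.145],"grip":10}
    - {"rot":[0,0,0],"xyz":[0,0,-0.16],"grip":10}

```text
clock: 15.4
tool_pos: [0.5681, 0.217, 0.2072]
eef_rot: [-0.001, 1.0, 0.001, 0.002]
contact_force: [0.2, 0.5, -0.6]
opening: 0.963
finger_force: 0.0
```

Emit:
carry_out:
  plan:
    - {"rot":[0,0,0],"xyz":[0,0,0],"grip":10}
    - {"rot":[0,0,0],"xyz":[0,0,0],"grip":10}
    - {"rot":[0,0,0],"xyz":[0,0,0],"grip":10}
    - {"rot":[0,0,0],"xyz":[0,0,0],"grip":10}

```text
clock: 15.73
tool_pos: [0.5661, 0.2158, 0.2018]
eef_rot: [-0.001, 1.0, -0.001, -0.001]
contact_force: [-0.5, -0.5, -0.5]
opening: 0.963
finger_force: 0.0
```

```bash
python3 - <<'E'
from h import *
s=r.get_state(); print(s['tool_pos'])
cv2.imwrite('pics/w6.png',cv2.cvtColor(r.snapshot('wrist'),cv2.COLOR_RGB2BGR))
E
```

```text
[0.56610415 0.21575565 0.20176314]
```

View pics/w6.png

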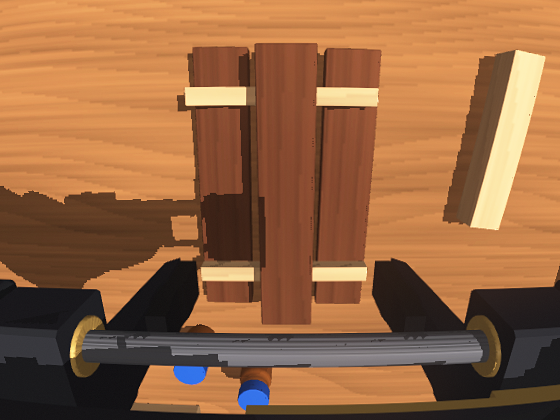

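The rail lies on both sticks: its top corners are (255,43), (317,43), (311,324) and (263,324), and the layer's are (193,47), (381,49), (359,303) and (207,303).

```bash
python3 - <<'E'
from h import *
s=r.get_state()
B=onz('wrist',[(255,43),(317,43),(311,324),(263,324)],.056,s); L=onz('wrist',[(193,47),(381,49),(359,303),(207,302)],.02,s)
print(B.round(4),B.mean(0),'\n',L.round(4),L.mean(0)); print(onz('wrist',[(184,96),(379,97),(201,273),(367,273)],.036,s).round(4))
E
```

```text
[[0.4388 0.192  0.056 ]
 [0.4387 0.2408 0.056 ]
 [0.6964 0.2422 0.056 ]
 [0.6965 0.1939 0.056 ]] [0.56758329 0.21724065 0.056     ] 
 [[0.4354 0.1336 0.02  ]
 [0.4368 0.3013 0.02  ]
 [0.695  0.298  0.02  ]
 [0.6942 0.1296 0.02  ]] [0.56534485 0.21562163 0.02      ]
[[0.4782 0.1272 0.036 ]
 [0.4788 0.2979 0.036 ]
 [0.6499 0.1303 0.036 ]
 [0.6495 0.2995 0.036 ]]
```

The rail is within about 2 mm of centred, both sticks are in place, and the arm is clear, so I hand the job in.

```bash
python3 -c "
from plant import r
print(r.finish_job())"
```

```text
the job is handed in; nothing more can be done
None
```

The job is handed in: the matching stick lies on the far pencil line, and the fourth rail rests on both sticks about 2 mm from centred over the middle rail, measured from the last wrist picture; the judge's result was not shown.

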